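# Third hand for the rod rest

## Task

Clear the jig by hanging the red caddy by its bail handle over both prongs of the hook stand, and let go of it. Then stand the beech rod rest on the jig's base plate with its brass insert facing the slot in the blue sprung stop, centred and square, and press it against the stop so that the stop is pushed back until the black pointer is in the green zone of the scale, never well into the red. Finish while still holding it pressed there, so that I can drive the bolt; leave the glassware and the screwdriver alone.

Things in the scene. Friction and masses are not known exactly. Their poses are not given: they have to be found in the camera images.
- jig: Jig fixed to the bench: aluminium base plate 220 (x) x 160 (y) x 8 mm. Origin: centre of its underside. Its x axis points away from the robot, the way to press. The stop's face, looking to -x, is at jig x = +20 mm when free; free plate from x = -110 to +20 mm. Fixed grey bracket, top 34 mm above the bench, at x 88 to 108 mm. Painted scale (white, green, red) at y 60 to 78 mm beside the stop.
- stop (a joint): How far the sprung stop is pushed back along jig +x, in m: 0 when free, 0.05 at the end. Spring 400 N/m without preload (25 mm is 10 N). Its black pointer is in the green zone from 0.015 to 0.035 (6 to 14 N), the red lies beyond 0.035.
- stop_face: The blue face bar of the sprung stop, 12 mm thick, 110 mm long (along jig y), from 9 to 33 mm above the bench. Origin: on its pressed face (the side toward the robot), middle of its length, at bench height. Axes parallel to the jig's; moves with the stop. A white line on its top marks the middle.
- stop_slot (a point): Centre of the dark bolt slot (16 mm long, 7 mm high) in the pressed face of the stop, 14 mm above the base plate's top.
- rodrest: Rod rest: beech block 40 (x) x 90 (y) x 70 mm high, 0.13 to 0.25 kg, upright on the bench. Origin: centre of its underside. Solid up to 45 mm; above it a middle tooth 36 mm wide (y) and two end teeth, 13 mm notches between. Its +x face has the brass insert and first points roughly away from the robot (brass line on top). Can be gripped across the 40 mm at the middle tooth, above the stop's top.
- insert (a point): Centre of the brass threaded insert, in the middle of the rod rest's +x face, 14 mm above its underside. It must come opposite the stop's slot; a gap of up to 4 mm under the block does no harm, and it need not be pressed down on the plate.
- caddy: Red open tin caddy, 60 (x) x 96 (y) x 50 mm high, 0.15 to 0.28 kg, with a rigid bail: 8 mm steel bar rising at both y ends (y = +-49 mm) and running straight across (along y) 115 mm above the underside. Starts on the jig's base plate. Origin: centre of its underside.
- caddy_grip (a point): Centre of the wooden grip block (14 mm thick in x, 34 mm long in y, 20 mm high, flat sides) in the middle of the bail, 115 mm above the caddy's underside; a place to grip.
- stand: Fixed hook stand. Origin: on the bench under its 16 mm post; base 100 x 100 x 12 mm. At the top a crossbar and two brass prongs (8 mm bars) at y = +-32 mm, running level from the post to the stand's -x (towards the robot), axes 175 mm above the bench, to x = -105 mm, where the ends turn up 18 mm (tops 197 mm above the bench).
- hook_rest (a point): On the top line of the prongs (179 mm above the bench), midway between them, 62 mm in front (-x) of the post: the bail bar should rest across both prongs about here (its axis then 4 mm higher). The bail enters from the front over the upturned ends and is then lowered.
- paperweight: Green glass paperweight, 60 mm diameter, 48 mm high, standing on the bench. Origin: centre of its underside. Leave alone.
- bottle: Amber jar, 52 mm diameter, 110 mm high. Origin: centre of its underside. Leave alone.
- palm: Glass palm tree ornament, about 90 mm across, 99 mm high. Origin: centre of its underside. Leave alone.
- driver: Screwdriver with orange handle lying on the bench beyond the jig. Origin: about its middle. Leave alone.

How it is judged:
By the outcome, as a careful person would: the job done as asked, in the order asked, and still so for the second after the job is handed in, while the arm keeps its last pose, push and grip.
It also fails if it takes over 58 s, if anything falls off the work surface, if the arm or the gripper's body presses on something with over 40 N, if the wrist force passes 120 N, or if a joint passes its speed limit or range.

## Robot

A 7-joint arm with a two-finger parallel gripper is mounted at the origin on the work surface. World frame = base frame: x ahead of the robot, y to its left, z up, the work surface at z = 0. Lengths are in m, angles in rad, forces in N, time in s.
With the tool pointing down it reaches from about 0.4 to 0.875 m from the base axis. Payload 19.3 kg.
Tool frame: the origin (TCP) lies between the finger pads; the fingertips stand 17 mm ahead of it and the grasp point (between the pads) lies 2 mm behind it; z points along the fingers, x is the direction in which the jaws open and shut, and the axes are right-handed (so a half turn about z gives the same grasp; the last joint's range is limited). The gripper opens to 85 mm and grips with 20 to 120 N. Pads are 22 mm wide; open, the fingers measure 114 mm over their backs; the gripper's body (76 mm by 85 mm) begins 54 mm behind the grasp point. The pads swing forward as they close: fully open they stand 13 mm farther back than shut.
Start: joints at [1.126, 0.521, -0.036, 1.599, 0.021, 1.021, -0.113], TCP at [0.229, -0.582, 0.248] pointing down, gripper open.
Joint ranges: [-2.91, 2.91], [-0.3, 2.13], [-1.5, 1.42], [0.17, 2.43], [-1.26, 4.41], [0.16, 1.93], [-2.52, 2.52]. Speed limits (rad/s): [1.89, 1.89, 2.39, 2.39, 3.01, 3.01, 3.01].

## Interface

Orientations are given as [roll, pitch, yaw] about the fixed x, y, z axes, in that order (R = Rz(yaw) Ry(pitch) Rx(roll)).
In Python, from workcell import bot gives the robot as it stands. The module is installed in compiled form; this text tells all that it offers.
- The arm moves only by the tool arm_command, never from a script. Its argument "targets" is a list of rows, each a list of 6 numbers: the shift along the tool's x, y, z in mm, then the turn, a rotation vector about the tool's x, y, z in degrees. In form: [[x, y, z, wx, wy, wz], ...]. A call has 1 to 8 rows; each row shifts and turns the pose as measured when the row begins, along the tool's axes as they then stand; what a row does not reach is not made up. A row lasts 1/10 s, in which the tool goes at most 50 mm and 8.59 degrees, less where a joint would pass 70% of its speed; a pose out of reach is approached as far as the arm can. A call is refused whole if a number of a shift passes 50 or a number of a turn 8.59, either way. A call with a gripper value outside its range is refused whole. "grip" is the opening in per cent of the stroke, from 0 (shut) to 100 (fully open), set as the call begins (left out, the last holds). The fingers move at their own pace and stop on an object; "grip_force" is the grip in N (left out, the last holds). Time passes only in rows, so rows that do not move let the fingers close. It gives the time, the measured TCP pose, the force and the opening at its end, in the units of the state.
- bot.observe(): the state, without advancing time (a new reading comes with each control period).
- bot.grab_frame(name): name is "side" or "top"; returns a dict with "color" (384x512x3 uint8, red, green, blue), "depth" (384x512 float32, m along the optical axis (not along the pixel's ray), 0 where there is no reading), "fov_y" (degrees; the focal length in pixels is half the picture's height over the tangent of half this angle, whatever the lens; pixels are square), "cx", "cy" (the principal point, pixels), "R" (3x3) and "t" (3): a world point X has camera coordinates R X + t. Camera axes: x right, y down, z forward; pixel columns grow to the right and rows downward; lengths in m; the calibration is good to about 2 mm. A picture is of the moment at which its call begins.
- bot.job_done(): hands the job in, once; it reports no verdict.
The state is a dict: "clock": time; "qpos": joint angles; "qd": joint speeds; "joint_efforts": joint torques, N m; "position": TCP position; "tool_rot": TCP orientation; "force": force on the tool from outside, world axes, zero at the start; "moment": the same for the moment, N m; "grip_width": finger opening in m.
Only numpy, scipy, OpenCV 4.12 (cv2) and the standard library are available. Lean on these libraries where they do the work, as an engineer would, in place of code of your own. Each camera call takes 0.05 s, during which the arm holds its last target. There are 200 camera calls.

## Working session

There is one attempt and no reset: what is moved stays moved. The work goes in short steps, Python scripts to look and compute and a tool call to move; the robot and the scene stay as the last step left them, time stands still between calls to the robot, and variables do not carry over. Pictures are saved under pics/ and viewed, about 8 in all and at most 12, crops included, and the job is handed in when it is done.

Besides the shell and the picture viewer there is one more tool, called after ">>>" in YAML: its name, and indented under it one key for each argument. arm_command: Moves the arm, as the interface text tells. Its arguments: {"type":"object","properties":{"targets":{"type":"array"},"grip":{"type":"number"},"grip_force":{"type":"number"}},"required":["targets"]}

```bash
mkdir -p pics; cat > h.py <<'E'
import numpy as np, cv2
from workcell import bot
def grab(n,save=None):
    f=bot.grab_frame(n)
    if save: cv2.imwrite('pics/'+save,f['color'][:,:,::-1])
    return f
def foc(f): return f['color'].shape[0]/2/np.tan(np.radians(f['fov_y'])/2)
def cloud(f):
    h,w=f['depth'].shape; F=foc(f); v,u=np.mgrid[:h,:w]; d=f['depth'].astype(float)
    P=np.dstack([(u-f['cx'])/F*d,(v-f['cy'])/F*d,d])
    X=(P-f['t'])@f['R']; X[d==0]=np.nan; return X
def ray(f,u,v,z):
    F=foc(f); d=np.array([(u-f['cx'])/F,(v-f['cy'])/F,1])@f['R']; c=-np.array(f['t'])@f['R']
    return c+d*(z-c[2])/d[2]
def proj(f,X):
    p=np.array(f['R'])@np.array(X)+f['t']; F=foc(f); return p[:2]/p[2]*F+[f['cx'],f['cy']]
E
python3 - <<'E'
from h import *
a=grab('top');b=grab('side')
for n,f in(('top',a),('side',b)):
    print(n,f['fov_y'],f['cx'],f['cy'],np.round(-np.array(f['t'])@f['R'],3),np.round(f['R'],2).tolist(), (f['depth']==0).mean())
    np.savez('pics/%s0.npz'%n,**f)
    cv2.imwrite('pics/%s0.png'%n,cv2.resize(f['color'][:,:,::-1],(800,600),interpolation=cv2.INTER_CUBIC))
s=bot.observe();print(s)
E
```

```text
top 53.03609557858658 258.0326874809427 180.42831501932037 [ 0.409 -0.015  0.999] [[0.02, -1.0, -0.02], [-0.99, -0.01, -0.15], [0.15, 0.03, -0.99]] 0.0038553873697916665
side 48.442852082955326 254.22070387054282 192.0093630042461 [0.135 0.656 0.768] [[-0.85, -0.52, -0.02], [-0.31, 0.54, -0.78], [0.42, -0.66, -0.62]] 0.0041351318359375
{'clock': 0.1, 'qpos': array([ 1.12577614,  0.52195257, -0.03631108,  1.599878  ,  0.02119756,
        1.02109762, -0.11278572]), 'qd': array([-0.00130333, -0.00443871,  0.00084164, -0.00138625, -0.00037478,
       -0.00067608, -0.00040554]), 'joint_efforts': array([ 4.84757067e-03, -9.28485346e+01,  1.98464759e+00, -3.70532262e+01,
        1.81515457e-02,  5.48564305e-03, -4.87542525e-05]), 'position': array([ 0.22868974, -0.58139239,  0.24781075]), 'tool_rot': array([ 3.14152238e+00,  9.48108818e-04, -1.19598965e+00]), 'force': array([ 0.83851234, -0.7761297 ,  0.32094745]), 'moment': array([-0.02562761, -0.00641152, -0.01244943]), 'grip_width': 0.08555024743691846}
```

View pics/top0.png

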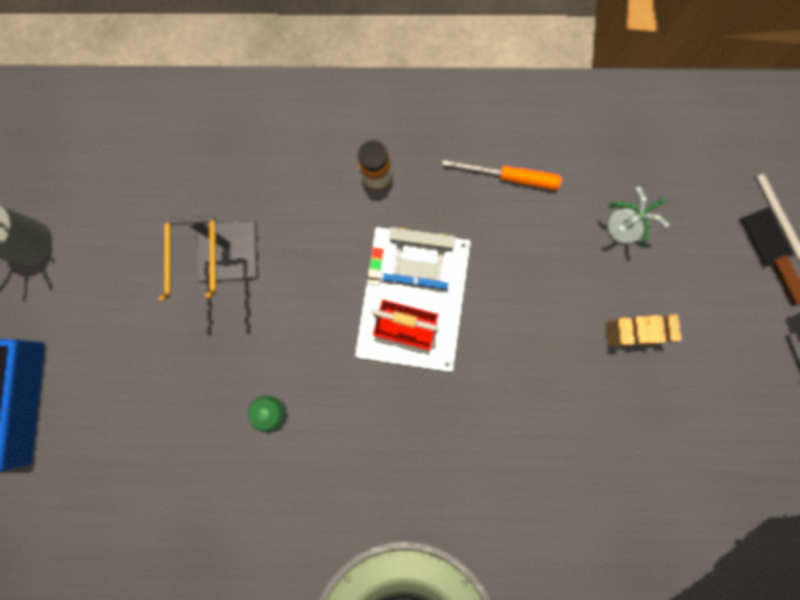

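View pics/side0.png

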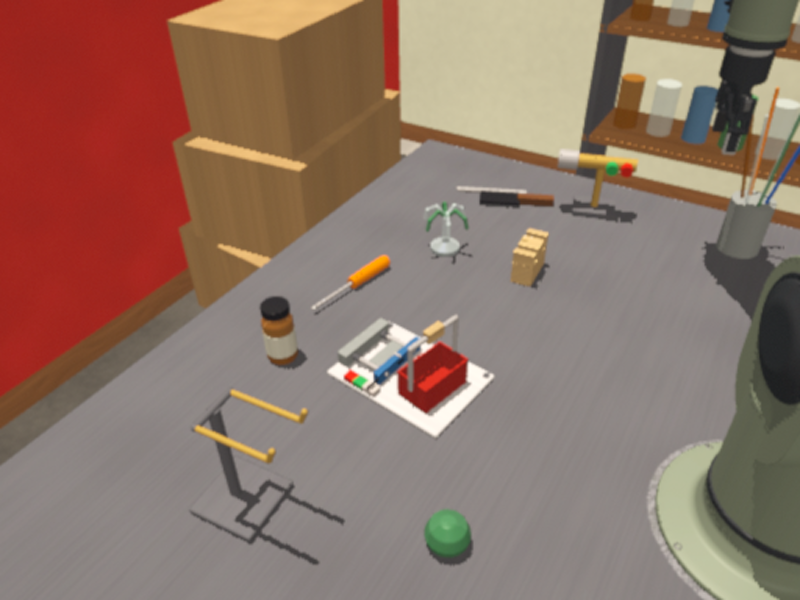

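Both views show the jig in the centre with the caddy on it (top view, about 410,300). The stand is at the left (prongs from 165–212,225 to 295), the rod rest at the right (643,330), the paperweight at (267,413) and the jar at (375,165). Next I measure these.

```bash
cat > meas.py <<'E'
from h import *
a=dict(np.load('pics/top0.npz'));b=dict(np.load('pics/side0.npz'))
def rect(P,name,z=None):
    r=cv2.minAreaRect(P[:,:2].astype(np.float32)); bx=cv2.boxPoints(r)
    print(name,len(P),'c',np.round(r[0],4),'size',np.round(r[1],4),'ang',round(r[2],1),'z',np.round(np.percentile(P[:,2],[5,50,95]),3))
for n,f in(('top',a),('side',b)):
    X=cloud(f);c=f['color'].astype(int);R,G,B=c[...,0],c[...,1],c[...,2]
    hsv=cv2.cvtColor(f['color'],cv2.COLOR_RGB2HSV);H,S,V=[hsv[...,i].astype(int) for i in range(3)]
    ok=~np.isnan(X[...,0])&(X[...,0]>.25)&(X[...,0]<.9)&(abs(X[...,1])<.5)
    x,y,z=X[...,0],X[...,1],X[...,2]
    jig=ok&(abs(y)<.13)
    rect(X[jig&(z>0.003)&(z<0.013)&(S<60)&(V>120)],n+' plate')
    rect(X[jig&(S>120)&(H>100)&(H<125)&(z>.02)&(z<.045)],n+' blue')
    rect(X[jig&(S>150)&((H<6)|(H>174))&(z>.02)&(x<.56)],n+' red')
    rect(X[jig&(z>.085)],n+' bail')
    rect(X[jig&(z>.085)&(S>90)&(H>8)&(H<30)],n+' grip')
    rect(X[ok&(y<-.2)&(z>.06)&(z<.08)&(x<.6)&(S>60)],n+' rest top')
    rect(X[ok&(y<-.2)&(z>.01)&(z<.08)&(x<.6)&(S>60)],n+' rest all')
    st=ok&(y>.15)&(z>.16)
    rect(X[st],n+' stand top')
    P=X[st&(S>90)&(H>8)&(H<35)]
    m=np.median(P[:,1]); rect(P[P[:,1]>m],n+' prongL'); rect(P[P[:,1]<m],n+' prongR')
    rect(X[st&(z>.188)],n+' tips')
    rect(X[ok&(y>.1)&(y<.4)&(z>.006)&(z<.018)&(x<.8)],n+' stand base')
    rect(X[ok&(H>40)&(H<80)&(S>100)&(x<.5)&(y>.1)],n+' pw')
    rect(X[ok&(x>.6)&(abs(y)<.15)&(z>.05)],n+' bottle')
E
python3 meas.py
```

```text
top plate 2946 c [5.984e-01 4.000e-04] size [0.2579 0.5969] ang 89.7 z [0.004 0.007 0.01 ]
top blue 142 c [ 0.5593 -0.0087] size [0.1013 0.0102] ang 82.5 z [0.028 0.031 0.035]
top red 131 c [0.486  0.0043] size [0.0915 0.0575] ang 76.2 z [0.023 0.048 0.058]
top bail 530 c [0.6104 0.0424] size [0.3154 0.0907] ang 16.9 z [0.098 0.11  0.132]
top grip 152 c [0.6083 0.0329] size [0.2724 0.0447] ang 11.0 z [0.087 0.13  0.133]
top rest top 507 c [ 0.4842 -0.3701] size [0.04   0.0916] ang 4.5 z [0.063 0.069 0.072]
top rest all 774 c [ 0.4842 -0.37  ] size [0.04   0.0917] ang 4.5 z [0.026 0.067 0.071]
top stand top 549 c [0.5654 0.3072] size [0.1222 0.0742] ang 5.1 z [0.173 0.177 0.189]
top prongL 188 c [0.5587 0.3378] size [0.1142 0.0085] ang 4.4 z [0.173 0.177 0.191]
top prongR 188 c [0.5625 0.3025] size [0.1136 0.0656] ang 3.0 z [0.173 0.177 0.193]
top tips 29 c [0.5092 0.3023] size [0.0094 0.0698] ang 5.1 z [0.189 0.194 0.196]
top stand base 1131 c [0.6096 0.3092] size [0.1005 0.0998] ang 4.4 z [0.007 0.011 0.014]
top pw 366 c [0.3441 0.2236] size [0.0513 0.0496] ang 44.7 z [0.03  0.04  0
[... 588 characters left out ...]
 0.069 0.072]
side rest all 560 c [ 0.4815 -0.3685] size [0.0415 0.0995] ang 5.0 z [0.015 0.059 0.071]
side stand top 734 c [0.5632 0.3082] size [0.124  0.0732] ang 4.5 z [0.172 0.178 0.191]
side prongL 235 c [0.5565 0.3398] size [0.1144 0.0104] ang 3.3 z [0.175 0.178 0.188]
side prongR 235 c [0.5594 0.3056] size [0.115  0.0684] ang 3.4 z [0.175 0.178 0.195]
side tips 44 c [0.5053 0.304 ] size [0.009  0.0717] ang 3.5 z [0.189 0.194 0.197]
side stand base 1838 c [0.4815 0.2966] size [0.3551 0.1044] ang 6.9 z [0.009 0.011 0.014]
side pw 439 c [0.3378 0.2364] size [0.0407 0.0484] ang 76.9 z [0.023 0.038 0.046]
side bottle 550 c [0.7406 0.0637] size [0.0495 0.0509] ang 77.4 z [0.055 0.088 0.111]
```

```bash
cat >> h.py <<'E'
from scipy.spatial.transform import Rotation as Ro
def plan(p,yaw,sp=45,rt=8,start=None,quiet=False):
    """rows in the tool frame to TCP position p (m), pointing down with the given yaw (deg)"""
    s=bot.observe(); q=np.array(s['position']); r=Ro.from_euler('xyz',s['tool_rot'])
    if start is not None: q=np.array(start[0]); r=Ro.from_euler('xyz',[np.pi,0,np.radians(start[1])])
    g=Ro.from_euler('xyz',[np.pi,0,np.radians(yaw)])
    rv=(r.inv()*g).as_rotvec(degrees=True); d=(np.array(p)-q)*1e3
    n=max(1,int(np.ceil(max(np.linalg.norm(d)/sp,np.linalg.norm(rv)/rt))))
    for i in range(n):
        t=(r*Ro.from_rotvec(rv*i/n,degrees=True)).inv().apply(d/n)
        print([round(float(v),1) for v in np.r_[t,rv/n]])
    print('clock',s['clock'],'dist',np.round(d,1),'rot',np.round(rv,1))
E
cat > meas2.py <<'E'
from meas import *
print('-----')
for n,f in(('top',a),('side',b)):
    X=cloud(f);hsv=cv2.cvtColor(f['color'],cv2.COLOR_RGB2HSV);H,S,V=[hsv[...,i].astype(int) for i in range(3)]
    x,y,z=X[...,0],X[...,1],X[...,2]; ok=~np.isnan(x)
    m=(ok&(x>.38)&(x<.68)&(abs(y)<.13)&(z>0.002)&(z<0.014)&(S<40)&(V>200)).astype(np.uint8)
    cs,_=cv2.findContours(m,0,1); k=np.zeros_like(m); cv2.drawContours(k,[max(cs,key=cv2.contourArea)],-1,1,-1)
    rect(X[(k>0)&(m>0)],n+' plate')
    jb=ok&(x>.4)&(x<.62)&(abs(y)<.1)&(z>.09)
    rect(X[jb],n+' bail')
    rect(X[jb&(z>.122)],n+' bail>.122')
    rect(X[jb&(S>90)&(H>8)&(H<30)],n+' grip'); 
    rect(X[jb&(S>90)&(H>8)&(H<30)&(z>.129)],n+' griptop')
    w=ok&(y>-.1)&(y<.1)&(x>.53)&(x<.59)&(z>.027)&(z<.04)
    rect(X[w&(H>95)&(H<130)&(S>90)],n+' blue top')
    rr=ok&(y<-.3)&(y>-.45)&(x>.42)&(x<.55)&(z>.064)
    P=X[rr]; C=f['color'][rr]; h=hsv[rr]
    print(n,'rest rows hue/sat spread',np.percentile(h,[5,50,95],axis=0).tolist())
for (n,f,box) in (('top',a,(370,190,70,50)),('side',b,(310,130,60,60))):
    u,v,w,h=box; cv2.imwrite('pics/crop_%s.png'%n,cv2.resize(f['color'][v:v+h,u:u+w,::-1],None,fx=6,fy=6,interpolation=cv2.INTER_CUBIC))
A=cv2.imread('pics/crop_top.png');B=cv2.imread('pics/crop_side.png')
A=cv2.copyMakeBorder(A,0,max(0,B.shape[0]-A.shape[0]),0,0,0);cv2.imwrite('pics/crop1.png',np.hstack([A,B]))
E
python3 meas2.py | sed -n '/-----/,$p'
python3 - <<'E'
from h import *
plan([.486,.004,.22],-14)
E
```

```text
-----
top plate 2301 c [ 0.5348 -0.0055] size [0.1608 0.2199] ang 82.6 z [0.004 0.007 0.01 ]
top bail 210 c [0.4873 0.0043] size [0.1035 0.0141] ang 76.3 z [0.122 0.127 0.133]
top bail>.122 198 c [0.4873 0.0043] size [0.1035 0.014 ] ang 76.8 z [0.123 0.127 0.133]
top grip 100 c [0.4875 0.0054] size [0.0374 0.0141] ang 76.3 z [0.123 0.131 0.134]
top griptop 86 c [0.4872 0.0049] size [0.0324 0.0136] ang 75.5 z [0.129 0.131 0.134]
top blue top 156 c [ 0.5596 -0.0085] size [0.1052 0.0108] ang 82.7 z [0.029 0.032 0.035]
top rest rows hue/sat spread [[17.0, 132.0, 213.0], [22.0, 141.0, 249.0], [23.0, 154.0, 252.0]]
side plate 995 c [0.4876 0.0008] size [0.1617 0.1306] ang 83.2 z [0.005 0.008 0.01 ]
side bail 283 c [0.4833 0.0065] size [0.1066 0.0154] ang 78.6 z [0.096 0.125 0.133]
side bail>.122 177 c [0.4833 0.0065] size [0.1046 0.0154] ang 78.6 z [0.123 0.127 0.134]
side grip 102 c [0.4833 0.0067] size [0.0323 0.0154] ang 78.6 z [0.12  0.131 0.134]
side griptop 69 c [0.4838 0.0066] size [0.0323 0.0144] ang 78.6 z [0.13  0.132 0.135]
side blue top 128 c [ 0.5579 -0.0085] size [0.1098 0.015 ] ang 82.8 z [0.028 0.032 0.035]
side rest rows hue/sat spread [[17.0, 100.5, 157.0], [19.0, 111.0, 231.0], [20.0, 125.0, 254.0]]
[-30.0, -30.3, 1.9, -0.0, 0.0, -3.6]
[-28.1, -32.1, 1.9, -0.0, 0.0, -3.6]
[-26.0, -33.8, 1.9, -0.0, 0.0, -3.6]
[-23.8, -35.4, 1.9, -0.0, 0.0, -3.6]
[-21.5, -36.8, 1.9, -0.0, 0.0, -3.6]
[-19.1, -38.1, 1.9, -0.0, 0.0, -3.6]
[-16.6, -39.2, 1.9, -0.0, 0.0, -3.6]
[-14.1, -40.2, 1.9, -0.0, 0.0, -3.6]
[-11.5, -41.0, 1.9, -0.0, 0.0, -3.6]
[-8.9, -41.7, 1.9, -0.0, 0.0, -3.6]
[-6.3, -42.2, 1.9, -0.0, 0.0, -3.6]
[-3.6, -42.5, 1.9, -0.0, 0.0, -3.6]
[-0.9, -42.6, 1.9, -0.0, 0.0, -3.6]
[1.8, -42.6, 1.9, -0.0, 0.0, -3.6]
[4.5, -42.4, 1.9, -0.0, 0.0, -3.6]
clock 0.1 dist [257.3 585.4 -27.8] rot [ -0.    0.1 -54.5]
```

View pics/crop1.png

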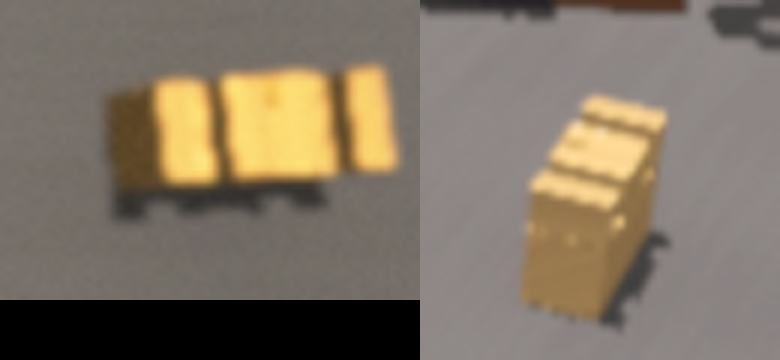

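The crop shows the brass line on the +x side of the rest (left crop, about 270,95), so the insert faces away from the robot. I'm moving above the caddy grip.

>>> arm_command:
  targets:
    - [-30, -30.3, 1.9, 0, 0, -3.6]
    - [-28.1, -32.1, 1.9, 0, 0, -3.6]
    - [-26, -33.8, 1.9, 0, 0, -3.6]
    - [-23.8, -35.4, 1.9, 0, 0, -3.6]
    - [-21.5, -36.8, 1.9, 0, 0, -3.6]
    - [-19.1, -38.1, 1.9, 0, 0, -3.6]
    - [-16.6, -39.2, 1.9, 0, 0, -3.6]
    - [-14.1, -40.2, 1.9, 0, 0, -3.6]
  grip: 100
  grip_force: 60

```text
clock: 0.9
position: [0.365, -0.2611, 0.2297]
tool_rot: [3.14, 0.003, -0.683]
force: [1.2, -0.2, -0.7]
grip_width: 0.0849
```

>>> arm_command:
  targets:
    - [-11.5, -41, 1.9, 0, 0, -3.6]
    - [-8.9, -41.7, 1.9, 0, 0, -3.6]
    - [-6.3, -42.2, 1.9, 0, 0, -3.6]
    - [-3.6, -42.5, 1.9, 0, 0, -3.6]
    - [-0.9, -42.6, 1.9, 0, 0, -3.6]
    - [1.8, -42.6, 1.9, 0, 0, -3.6]
    - [4.5, -42.4, 1.9, 0, 0, -3.6]

```text
clock: 1.6
position: [0.4839, 0.0254, 0.2157]
tool_rot: [3.141, 0.003, -0.226]
force: [0.9, -0.5, 1.6]
grip_width: 0.0858
```

```bash
python3 - <<'E'
from h import *
print(bot.observe()['position'],np.degrees(bot.observe()['tool_rot']))
plan([.4855,.0055,.18],-13)
E
```

```text
[0.48392776 0.02536581 0.21574652] [179.95644226   0.19044034 -12.92759316]
[6.1, 19.0, 35.7, 0.0, 0.2, 0.1]
clock 1.6 dist [  1.6 -19.9 -35.7] rot [0.  0.2 0.1]
```

>>> arm_command:
  targets:
    - [6, 19, 25, 0, 0, 0]
    - [0, 0, 0, 0, 0, 0]
    - [0, 0, 0, 0, 0, 0]

```text
clock: 1.9
position: [0.4872, 0.0127, 0.1896]
tool_rot: [-3.139, 0.003, -0.213]
force: [0.2, -0.1, -0.1]
grip_width: 0.0854
```

```bash
python3 - <<'E'
from h import *
print(bot.observe()['position'],np.degrees(bot.observe()['tool_rot']))
plan([.4855,.0055,.122],-13,30)
E
```

```text
[0.48720945 0.01265806 0.18962803] [-179.8459334     0.19078384  -12.19331428]
[0.0, 2.5, 22.5, -0.1, 0.1, 0.3]
[0.0, 2.5, 22.5, -0.1, 0.1, 0.3]
[-0.0, 2.5, 22.5, -0.1, 0.1, 0.3]
clock 1.9 dist [ -1.7  -7.2 -67.6] rot [-0.2  0.2  0.8]
```

>>> arm_command:
  targets:
    - [0, 3, 22, 0, 0, 0.3]
    - [0, 2.5, 22, 0, 0, 0.3]
    - [0, 2, 17, 0, 0, 0.3]
    - [0, 0.5, 3, 0, 0, 0]
    - [0, 0, 0, 0, 0, 0]

```text
clock: 2.4
position: [0.4859, 0.004, 0.126]
tool_rot: [-3.139, 0.001, -0.232]
force: [-0.4, 0.2, 0.6]
grip_width: 0.0853
```

```bash
python3 - <<'E'
from h import *
plan([.4855,.0055,.122],-13,30)
f=grab('side','s1.png');cv2.imwrite('pics/s1c.png',cv2.resize(f['color'][150:290,200:340,::-1],(560,560),interpolation=2))
E
```

```text
[-0.7, -1.3, 4.0, -0.2, 0.0, -0.3]
clock 2.4 dist [-0.4  1.5 -4. ] rot [-0.2  0.  -0.3]
```

View pics/s1c.png

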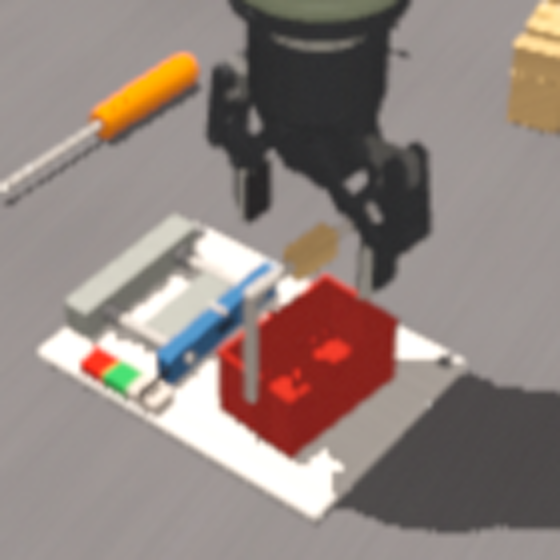

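The crop shows the open fingers on either side of the wooden grip (310,250). Closing.

>>> arm_command:
  targets:
    - [-0.5, -1, 4, 0, 0, 0]
    - [0, 0, 0, 0, 0, 0]
    - [0, 0, 0, 0, 0, 0]
    - [0, 0, 0, 0, 0, 0]
    - [0, 0, 0, 0, 0, 0]
    - [0, 0, 0, 0, 0, 0]
    - [0, 0, 0, 0, 0, 0]
  grip: 0
  grip_force: 60

```text
clock: 3.15
position: [0.4869, 0.0054, 0.1246]
tool_rot: [-3.138, -0.003, -0.232]
force: [-1.5, -1.1, -2.5]
grip_width: 0.0131
```

>>> arm_command:
  targets:
    - [0, 0, 0, 0, 0, 0]
    - [0, 0, 0, 0, 0, 0]

```text
clock: 3.35
position: [0.4868, 0.0053, 0.1245]
tool_rot: [-3.138, -0.003, -0.232]
force: [-0.5, 0.0, -0.1]
grip_width: 0.0133
```

>>> arm_command:
  targets:
    - [0, 0, -12, 0, 0, 0]
    - [0, 0, -25, 0, 0, 0]
    - [0, 0, -30, 0, 0, 0]
    - [0, 0, -25, 0, 0, 0]
    - [0, 0, -14, 0, 0, 0]
    - [0, 0, 0, 0, 0, 0]
    - [0, 0, 0, 0, 0, 0]

```text
clock: 4.05
position: [0.4855, 0.0056, 0.238]
tool_rot: [-3.138, -0.003, -0.231]
force: [-0.1, -0.3, -2.8]
grip_width: 0.0133
```

```bash
python3 - <<'E'
from h import *
s=bot.observe();print(s['position'],s['tool_rot'],s['force'],s['grip_width'])
plan([.445,.297,.227],4.3,25)
E
```

```text
[0.4855127  0.00561801 0.23804371] [-3.13751608e+00 -2.58856356e-03 -2.30784161e-01] [-0.11521211 -0.33011249 -2.77715966] 0.013287123575960147
[-8.8, -22.9, 1.0, -0.0, -0.0, -1.5]
[-8.3, -23.1, 1.0, -0.0, -0.0, -1.5]
[-7.7, -23.3, 1.0, -0.0, -0.0, -1.5]
[-7.1, -23.5, 1.0, -0.0, -0.0, -1.5]
[-6.5, -23.6, 1.0, -0.0, -0.0, -1.5]
[-5.9, -23.8, 1.0, -0.0, -0.0, -1.5]
[-5.3, -23.9, 1.0, -0.0, -0.0, -1.5]
[-4.6, -24.1, 1.0, -0.0, -0.0, -1.5]
[-4.0, -24.2, 0.9, -0.0, -0.0, -1.5]
[-3.4, -24.3, 0.9, -0.0, -0.0, -1.5]
[-2.8, -24.4, 0.9, -0.0, -0.0, -1.5]
[-2.2, -24.4, 0.9, -0.0, -0.0, -1.5]
clock 4.05 dist [-40.5 291.4 -11. ] rot [ -0.2  -0.2 -17.5]
```

>>> arm_command:
  targets:
    - [-5, -12, 0, 0, 0, -1]
    - [-8.3, -23, 1, 0, 0, -1.5]
    - [-8, -23.3, 1, 0, 0, -1.5]
    - [-7.3, -23.5, 1, 0, 0, -1.5]
    - [-6.5, -23.6, 1, 0, 0, -1.5]
    - [-6, -23.8, 1, 0, 0, -1.5]
    - [-5.5, -23.9, 1, 0, 0, -1.5]
    - [-4.6, -24, 1, 0, 0, -1.5]

```text
clock: 4.85
position: [0.4533, 0.1967, 0.2252]
tool_rot: [-3.139, 0.007, -0.019]
force: [1.0, -0.3, -1.7]
grip_width: 0.0126
```

>>> arm_command:
  targets:
    - [-4, -24.2, 1, 0, 0, -1.5]
    - [-3.4, -24.3, 1, 0, 0, -1.5]
    - [-2.8, -22, 0.9, 0, 0, -1.5]
    - [-2, -14, 0.5, 0, 0, -1]
    - [-1, -5, 0, 0, 0, -0.5]
    - [0, 0, 0, 0, 0, 0]

```text
clock: 5.45
position: [0.4312, 0.295, 0.2173]
tool_rot: [-3.139, 0.015, 0.102]
force: [0.4, 0.2, -2.7]
grip_width: 0.0129
```

```bash
python3 - <<'E'
from h import *
s=bot.observe();print(s['position'],s['tool_rot'],s['force'],s['grip_width'])
plan([.445,.2975,.224],4.3,25)
f=grab('side','s2.png')
cv2.imwrite('pics/s2c.png',cv2.resize(f['color'][150:384,60:372,::-1],(800,600),interpolation=2))
E
```

```text
[0.43118464 0.2949954  0.21732772] [-3.13873974  0.01507305  0.10186106] [ 0.37453056  0.17783188 -2.66464323] 0.012890625483662365
[13.9, -1.1, -6.9, -0.2, 0.9, 1.5]
clock 5.45 dist [13.8  2.5  6.7] rot [-0.2  0.9  1.5]
```

View pics/s2c.png

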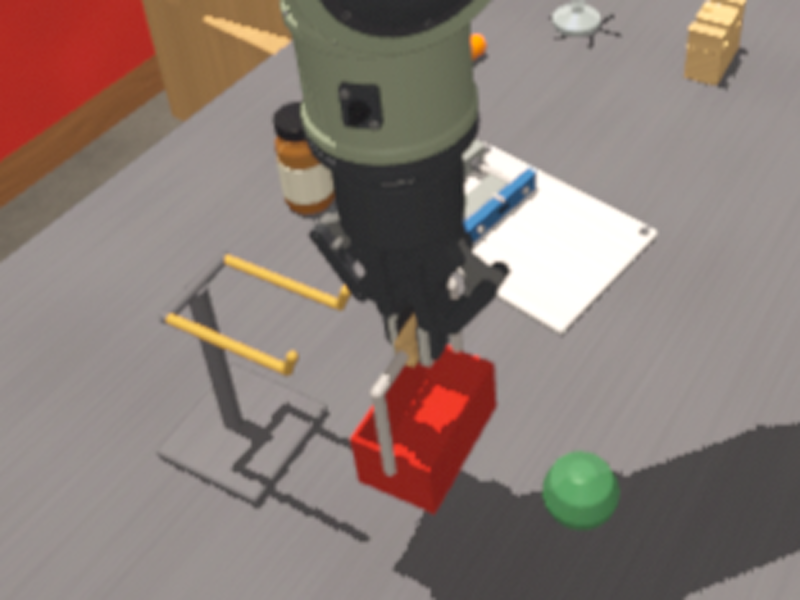

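The caddy hangs in front of the stand, clear of the paperweight; the prong tips are at (290,362) and (343,297). I'll correct the pose and then advance over the tips.

>>> arm_command:
  targets:
    - [7, -1, -6, 0, 0.5, 1]
    - [5, 0, -2, 0, 0.4, 0.5]
    - [0, 0, 0, 0, 0, 0]

```text
clock: 5.8
position: [0.4456, 0.2942, 0.2261]
tool_rot: [-3.14, -0.003, 0.068]
force: [-0.7, 0.6, -1.3]
grip_width: 0.0128
```

```bash
python3 - <<'E'
from h import *
s=bot.observe();print(s['position'],s['tool_rot'],s['force'],s['grip_width'])
plan([.549,.305,.224],4.3,15)
for n in('side','top'):
    f=grab(n);X=cloud(f);x,y,z=[X[...,i] for i in range(3)]
    hsv=cv2.cvtColor(f['color'],cv2.COLOR_RGB2HSV);H,S,V=[hsv[...,i].astype(int) for i in range(3)]
    with np.errstate(all='ignore'): m=(S>150)&((H<6)|(H>174))&(x<.55)&(x>.35)&(y>.2)&(y<.4)&(z>.05)&(z<.2)
    P=X[m].astype(np.float32); print(n,len(P),cv2.minAreaRect(P[:,:2]) if len(P)>4 else '',np.percentile(P[:,2],[2,98]) if len(P) else '')
E
```

```text
[0.44563463 0.29422428 0.2260801 ] [-3.14029947e+00 -2.73608264e-03  6.80396489e-02] [-0.71773748  0.56382828 -1.26740547] 0.012761333258208944
[14.8, -0.5, 0.3, -0.0, -0.0, -0.1]
[14.8, -0.5, 0.3, -0.0, -0.0, -0.1]
[14.8, -0.5, 0.3, -0.0, -0.0, -0.1]
[14.8, -0.5, 0.3, -0.0, -0.0, -0.1]
[14.8, -0.5, 0.3, -0.0, -0.0, -0.1]
[14.8, -0.5, 0.3, -0.0, -0.0, -0.1]
[14.8, -0.4, 0.3, -0.0, -0.0, -0.1]
clock 5.8 dist [103.4  10.8  -2.1] rot [-0.1 -0.2 -0.4]Traceback (most recent call last):
  File "<stdin>", line 8, in <module>
cv2.error: OpenCV(4.12.0) /io/opencv/modules/imgproc/src/convhull.cpp:143: error: (-215:Assertion failed) total >= 0 && (depth == CV_32F || depth == CV_32S) in function 'convexHull'
```

>>> arm_command:
  targets:
    - [8, -0.5, 0, 0, 0, 0]
    - [14, -0.5, 0, 0, 0, 0]
    - [15, -0.5, 0, 0, 0, 0]
    - [15, -0.5, 0, 0, 0, 0]
    - [15, -0.5, 0, 0, 0, 0]
    - [14, -0.5, 0, 0, 0, 0]
    - [7, -0.5, 0, 0, 0, 0]
    - [2, 0, 0, 0, 0, 0]

```text
clock: 6.65
position: [0.5416, 0.302, 0.2256]
tool_rot: [3.141, -0.002, 0.066]
force: [-0.6, 0.3, -2.7]
grip_width: 0.0131
```

```bash
cat > st.py <<'E'
from h import *
def stat():
    s=bot.observe();print('t',round(s['clock'],2),np.round(s['position'],4),np.round(np.degrees(s['tool_rot']),1),'F',np.round(s['force'],1),'M',np.round(s['moment'],2),'w',round(s['grip_width'],4))
def redcaddy(n,lo=.02,f=None):
    f=f or grab(n);X=cloud(f);x,y,z=[X[...,i] for i in range(3)]
    hsv=cv2.cvtColor(f['color'],cv2.COLOR_RGB2HSV);H,S,V=[hsv[...,i].astype(int) for i in range(3)]
    with np.errstate(all='ignore'): m=(S>150)&((H<6)|(H>174))&(x<.65)&(x>.35)&(y>.2)&(y<.4)&(z>lo)&(z<.2)
    P=np.ascontiguousarray(X[m]).astype(np.float32)
    r=cv2.minAreaRect(np.ascontiguousarray(P[:,:2])); print(n,len(P),np.round(r[0],4),np.round(r[1],4),round(r[2],1),np.percentile(P[:,2],[2,98]).round(3))
    return f,X
E
python3 - <<'E'
from st import *
stat(); plan([.549,.305,.224],4.3,15)
f,X=redcaddy('side');redcaddy('top')
cv2.imwrite('pics/s3c.png',cv2.resize(f['color'][150:384,60:372,::-1],(800,600),interpolation=2))
E
```

```text
t 6.65 [0.5416 0.302  0.2256] [ 1.8e+02 -1.0e-01  3.8e+00] F [-0.6  0.3 -2.7] M [-0.03  0.01 -0.03] w 0.0131
[7.6, -2.5, 1.6, 0.0, -0.1, -0.5]
clock 6.65 dist [ 7.4  3.  -1.6] rot [ 0.  -0.1 -0.5]
side 1781 [0.5595 0.3029] [0.1093 0.0982] 2.1 [0.11  0.159]
top 417 [0.5424 0.2853] [0.0606 0.074 ] 5.8 [0.108 0.16 ]
```

View pics/s3c.png

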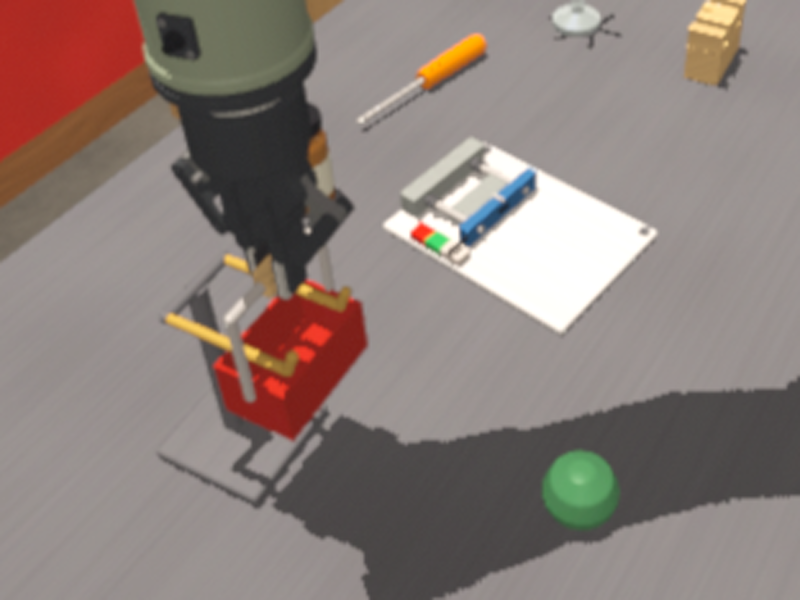

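The bail sits above both prongs with its uprights outside them (near prong about 230,350). Lowering.

>>> arm_command:
  targets:
    - [5, -1.5, 2, 0, 0, -0.4]
    - [3, -1, 8, 0, 0, 0]
    - [0, 0, 12, 0, 0, 0]
    - [0, 0, 8, 0, 0, 0]
    - [0, 0, 3, 0, 0, 0]
    - [0, 0, 0, 0, 0, 0]

```text
clock: 7.35
position: [0.5477, 0.3054, 0.1892]
tool_rot: [3.141, -0.001, 0.076]
force: [0.3, -0.3, -2.3]
grip_width: 0.013
```

```bash
python3 - <<'E'
from st import *
stat(); plan([.549,.305,.186],4.3,15)
f,X=redcaddy('side')
E
```

```text
t 7.35 [0.5477 0.3054 0.1892] [ 1.799e+02 -1.000e-01  4.300e+00] F [ 0.3 -0.3 -2.3] M [ 0.02  0.01 -0.01] w 0.013
[1.3, 0.5, 3.2, 0.1, -0.1, 0.0]
clock 7.35 dist [ 1.3 -0.4 -3.2] rot [ 0.1 -0.1  0. ]
side 1807 [0.5671 0.3062] [0.106  0.0979] 4.2 [0.074 0.123]
```

>>> arm_command:
  targets:
    - [0, 0, 2, 0, 0, 0]
    - [0, 0, 1.5, 0, 0, 0]
    - [0, 0, 1.2, 0, 0, 0]
    - [0, 0, 0, 0, 0, 0]
    - [0, 0, 0, 0, 0, 0]

```text
clock: 7.9
position: [0.5481, 0.3056, 0.1854]
tool_rot: [3.141, -0.003, 0.076]
force: [0.1, -1.1, -2.1]
grip_width: 0.0125
```

>>> arm_command:
  targets:
    - [0, 0, 1, 0, 0, 0]
    - [0, 0, 1, 0, 0, 0]
    - [0, 0, 0, 0, 0, 0]

```text
clock: 8.2
position: [0.5483, 0.3057, 0.1841]
tool_rot: [3.141, -0.003, 0.075]
force: [-0.8, -1.7, 0.9]
grip_width: 0.013
```

Force reversed (−2.3 to +0.9 N), so the bail is resting on the prongs. I'll open partly, since full opening would reach the post.

>>> arm_command:
  targets:
    - [0, 0, 0, 0, 0, 0]
    - [0, 0, 0, 0, 0, 0]
    - [0, 0, 0, 0, 0, 0]
    - [0, 0, 0, 0, 0, 0]
  grip: 38

```text
clock: 8.6
position: [0.5485, 0.306, 0.1844]
tool_rot: [-3.141, -0.004, 0.076]
force: [0.7, -0.8, 0.9]
grip_width: 0.0323
```

>>> arm_command:
  targets:
    - [0, 0, -6, 0, 0, 0]
    - [0, 0, -15, 0, 0, 0]
    - [0, 0, -25, 0, 0, 0]
    - [0, 0, -35, 0, 0, 0]
    - [0, 0, -20, 0, 0, 0]
    - [0, 0, 0, 0, 0, 0]

```text
clock: 9.2
position: [0.5477, 0.3064, 0.294]
tool_rot: [-3.14, -0.005, 0.076]
force: [-0.4, -0.3, -0.8]
grip_width: 0.0327
```

```bash
python3 - <<'E'
from st import *
stat(); plan([.483,-.3695,.24],4.5,45)
f,X=redcaddy('side'); x,y,z=[X[...,i] for i in range(3)]
hsv=cv2.cvtColor(f['color'],cv2.COLOR_RGB2HSV)
with np.errstate(all='ignore'): m=(x>.5)&(x<.6)&(y>.22)&(y<.38)&(z>.18)&(z<.2)
P=X[m];print(np.c_[P.min(0),np.median(P,0),P.max(0)].round(3))
cv2.imwrite('pics/s4c.png',cv2.resize(f['color'][150:384,60:372,::-1],(800,600),interpolation=2))
E
```

```text
t 9.2 [0.5477 0.3064 0.294 ] [-179.9   -0.3    4.4] F [-0.4 -0.3 -0.8] M [-0.02  0.04 -0.03] w 0.0327
[-7.3, 41.8, 3.3, -0.0, -0.0, -0.0]
[-7.3, 41.8, 3.3, -0.0, -0.0, -0.0]
[-7.3, 41.8, 3.3, -0.0, -0.0, -0.0]
[-7.3, 41.8, 3.3, -0.0, -0.0, -0.0]
[-7.3, 41.8, 3.3, -0.0, -0.0, -0.0]
[-7.3, 41.8, 3.3, -0.0, -0.0, -0.0]
[-7.3, 41.8, 3.3, -0.0, -0.0, -0.0]
[-7.3, 41.8, 3.3, -0.0, -0.0, -0.0]
[-7.3, 41.8, 3.3, -0.0, -0.0, -0.0]
[-7.3, 41.8, 3.3, -0.0, -0.0, -0.0]
[-7.3, 41.8, 3.3, -0.0, -0.0, -0.0]
[-7.3, 41.8, 3.3, -0.0, -0.0, -0.0]
[-7.3, 41.8, 3.4, -0.0, -0.0, -0.0]
[-7.3, 41.8, 3.4, -0.0, -0.0, -0.0]
[-7.3, 41.8, 3.4, -0.0, -0.0, -0.0]
[-7.3, 41.8, 3.4, -0.0, -0.0, -0.0]
clock 9.2 dist [ -64.7 -675.9  -54. ] rot [-0.1 -0.3 -0.1]
side 1866 [0.5656 0.3067] [0.1002 0.0986] 4.3 [0.069 0.118]
[[0.5   0.543 0.595]
 [0.253 0.31  0.358]
 [0.18  0.187 0.198]]
```

View pics/s4c.png

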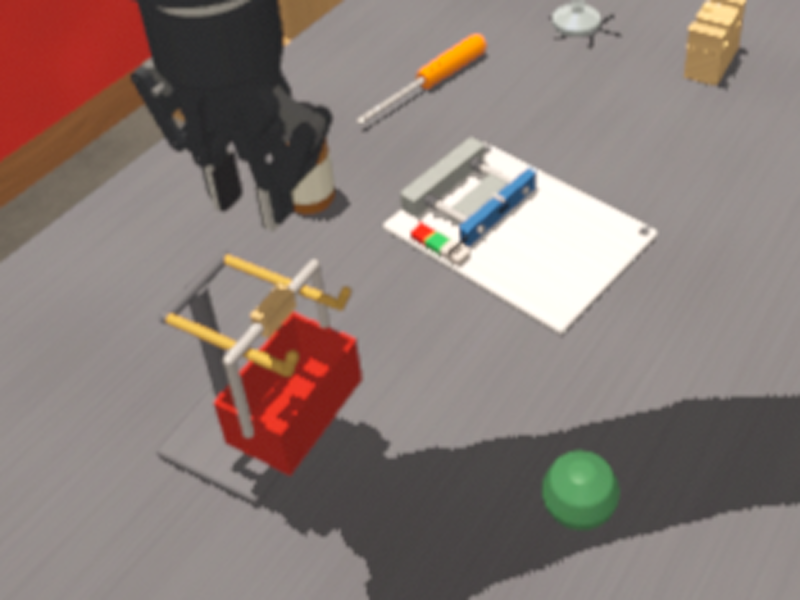

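The caddy hangs on both prongs, straight and released (bail ends about 232,358 and 315,265). Next is the rod rest.

>>> arm_command:
  targets:
    - [-5, 25, 2, 0, 0, 0]
    - [-7.3, 42, 3, 0, 0, 0]
    - [-7.3, 42, 3, 0, 0, 0]
    - [-7.3, 42, 3, 0, 0, 0]
    - [-7.3, 42, 3, 0, 0, 0]
    - [-7.3, 42, 3, 0, 0, 0]
    - [-7.3, 42, 3, 0, 0, 0]
    - [-7.3, 42, 3, 0, 0, 0]
  grip: 85

```text
clock: 10.05
position: [0.512, -0.022, 0.2651]
tool_rot: [-3.138, 0.001, 0.086]
force: [1.2, 0.7, -0.2]
grip_width: 0.0728
```

>>> arm_command:
  targets:
    - [-7.3, 42, 3, 0, 0, 0]
    - [-7.3, 42, 3, 0, 0, 0]
    - [-7.3, 42, 3, 0, 0, 0]
    - [-7.3, 42, 3, 0, 0, 0]
    - [-6, 42, 3, 0, 0, 0]
    - [-5, 42, 3, 0, 0, 0]
    - [-3, 30, 3, 0, 0, 0]
    - [0, 10, 2, 0, 0, 0]

```text
clock: 10.85
position: [0.4864, -0.3332, 0.2367]
tool_rot: [-3.137, 0.007, 0.081]
force: [0.5, 0.4, -0.9]
grip_width: 0.0725
```

```bash
python3 - <<'E'
from st import *
stat(); plan([.4838,-.3698,.15],4.5,45)
E
```

```text
t 10.85 [ 0.4864 -0.3332  0.2367] [-179.7    0.4    4.6] F [ 0.5  0.4 -0.9] M [-0.    0.03  0.02] w 0.0725
[-1.6, 12.2, 28.8, -0.1, 0.1, 0.0]
[-1.7, 12.2, 28.9, -0.1, 0.1, 0.0]
[-1.8, 12.1, 28.9, -0.1, 0.1, 0.0]
clock 10.85 dist [ -2.6 -36.6 -86.7] rot [-0.3  0.4  0.1]
```

>>> arm_command:
  targets:
    - [-1.5, 14, 25, 0, 0.1, 0]
    - [-1.5, 14, 28, -0.1, 0.1, 0]
    - [-1, 8, 22, -0.1, 0.1, 0]
    - [0, 0, 6, 0, 0, 0]
    - [0, 0, 0, 0, 0, 0]

```text
clock: 11.35
position: [0.4845, -0.3689, 0.1515]
tool_rot: [-3.137, 0.002, 0.08]
force: [0.3, 0.8, 1.0]
grip_width: 0.0726
```

```bash
python3 - <<'E'
from st import *
stat(); plan([.4838,-.3698,.053],4.5,25)
E
```

```text
t 11.35 [ 0.4845 -0.3689  0.1515] [-1.798e+02  1.000e-01  4.600e+00] F [0.3 0.8 1. ] M [-0.01 -0.03  0.01] w 0.0726
[-0.1, 0.3, 24.6, -0.1, 0.0, 0.0]
[-0.1, 0.3, 24.6, -0.1, 0.0, 0.0]
[-0.2, 0.3, 24.6, -0.1, 0.0, 0.0]
[-0.2, 0.2, 24.6, -0.1, 0.0, 0.0]
clock 11.35 dist [ -0.7  -0.9 -98.5] rot [-0.2  0.1  0.1]
```

>>> arm_command:
  targets:
    - [0, 0.3, 20, -0.1, 0, 0]
    - [0, 0.3, 25, -0.1, 0, 0]
    - [0, 0.3, 22, 0, 0, 0]
    - [0, 0, 15, 0, 0, 0]
    - [0, 0, 5, 0, 0, 0]
    - [0, 0, 0, 0, 0, 0]

```text
clock: 11.95
position: [0.489, -0.3666, 0.0685]
tool_rot: [3.139, -0.004, 0.085]
force: [-0.0, 0.6, 0.2]
grip_width: 0.0723
```

```bash
python3 - <<'E'
from st import *
stat(); plan([.4838,-.3698,.053],4.5,25)
E
```

```text
t 11.95 [ 0.489  -0.3666  0.0685] [179.9  -0.2   4.8] F [-0.   0.6  0.2] M [-0.04  0.04  0.02] w 0.0723
[-5.5, 2.7, 15.4, 0.1, -0.2, 0.3]
clock 11.95 dist [ -5.2  -3.2 -15.5] rot [ 0.1 -0.2  0.3]
```

>>> arm_command:
  targets:
    - [-5, 2.5, 3, 0.1, -0.2, 0.2]
    - [0, 0, 8, 0, 0, 0]
    - [0, 0, 3, 0, 0, 0]
    - [0, 0, 0, 0, 0, 0]

```text
clock: 12.35
position: [0.4849, -0.3706, 0.0561]
tool_rot: [3.139, -0.003, 0.08]
force: [0.0, -0.2, 0.4]
grip_width: 0.0729
```

```bash
python3 - <<'E'
from st import *
stat(); plan([.4838,-.3698,.053],4.5,25)
E
```

```text
t 12.35 [ 0.4849 -0.3706  0.0561] [ 1.798e+02 -1.000e-01  4.600e+00] F [ 0.  -0.2  0.4] M [-0.   -0.04  0.04] w 0.0729
[-1.0, -0.9, 3.1, 0.2, -0.1, 0.1]
clock 12.35 dist [-1.1  0.8 -3.1] rot [ 0.2 -0.1  0.1]
```

>>> arm_command:
  targets:
    - [-0.5, -0.8, 3, 0.2, 0, 0]
    - [0, 0, 0.5, 0, 0, 0]
    - [0, 0, 0, 0, 0, 0]
    - [0, 0, 0, 0, 0, 0]
    - [0, 0, 0, 0, 0, 0]
  grip: 0
  grip_force: 100

```text
clock: 12.85
position: [0.4846, -0.3699, 0.053]
tool_rot: [-3.141, -0.003, 0.08]
force: [0.0, 1.2, -2.5]
grip_width: 0.039
```

>>> arm_command:
  targets:
    - [0, 0, 0, 0, 0, 0]
    - [0, 0, 0, 0, 0, 0]

```text
clock: 13.05
position: [0.4846, -0.3699, 0.0529]
tool_rot: [-3.141, -0.003, 0.08]
force: [-0.4, 0.3, -0.2]
grip_width: 0.0383
```

Gripped, with the width reading 38.3 mm against 40 mm. I'll lift and carry it to just before the stop.

>>> arm_command:
  targets:
    - [0, 0, -12, 0, 0, 0]
    - [0, 0, -25, 0, 0, 0]
    - [0, 0, -25, 0, 0, 0]
    - [0, 0, -12, 0, 0, 0]
    - [0, 0, 0, 0, 0, 0]

```text
clock: 13.55
position: [0.4842, -0.3695, 0.1313]
tool_rot: [-3.14, -0.003, 0.081]
force: [0.6, -0.9, -2.6]
grip_width: 0.0389
```

```bash
python3 - <<'E'
from st import *
stat(); plan([.500,-.001,.125],-7.4,35)
E
```

```text
t 13.55 [ 0.4842 -0.3695  0.1313] [-1.799e+02 -1.000e-01  4.600e+00] F [ 0.6 -0.9 -2.6] M [-0.05 -0.04 -0.08] w 0.0389
[4.1, -33.3, 0.6, -0.0, -0.0, 1.1]
[3.5, -33.3, 0.6, -0.0, -0.0, 1.1]
[2.9, -33.4, 0.6, -0.0, -0.0, 1.1]
[2.2, -33.5, 0.6, -0.0, -0.0, 1.1]
[1.6, -33.5, 0.6, -0.0, -0.0, 1.1]
[0.9, -33.5, 0.6, -0.0, -0.0, 1.1]
[0.3, -33.5, 0.6, -0.0, -0.0, 1.1]
[-0.3, -33.5, 0.6, -0.0, -0.0, 1.1]
[-1.0, -33.5, 0.6, -0.0, -0.0, 1.1]
[-1.6, -33.5, 0.6, -0.0, -0.0, 1.1]
[-2.2, -33.5, 0.6, -0.0, -0.0, 1.1]
clock 13.55 dist [ 15.8 368.5  -6.3] rot [-0.1 -0.1 12. ]
```

>>> arm_command:
  targets:
    - [4, -20, 0, 0, 0, 1]
    - [3.5, -33, 0, 0, 0, 1.1]
    - [3, -33.5, 0, 0, 0, 1.1]
    - [2.2, -33.5, 0, 0, 0, 1.1]
    - [1.6, -33.5, 0, 0, 0, 1.1]
    - [1, -33.5, 0, 0, 0, 1.1]
    - [0.3, -33.5, 0, 0, 0, 1.1]
    - [-0.3, -33.5, 0, 0, 0, 1.1]

```text
clock: 14.35
position: [0.4943, -0.1109, 0.1262]
tool_rot: [-3.14, 0.002, -0.086]
force: [0.9, -0.1, -1.8]
grip_width: 0.0385
```

>>> arm_command:
  targets:
    - [-1, -33.5, 0, 0, 0, 1.1]
    - [-1.6, -30, 0, 0, 0, 1.1]
    - [-2, -18, 0, 0, 0, 1.1]
    - [-1, -8, 0, 0, 0, 0.5]
    - [0, 0, 0, 0, 0, 0]

```text
clock: 14.85
position: [0.4965, -0.013, 0.1235]
tool_rot: [-3.139, 0.006, -0.149]
force: [-0.5, -0.1, -1.7]
grip_width: 0.0389
```

```bash
python3 - <<'E'
from st import *
stat(); plan([.508,-.002,.080],-7.4,20)
E
```

```text
t 14.85 [ 0.4965 -0.013   0.1235] [-179.9    0.3   -8.5] F [-0.5 -0.1 -1.7] M [-0.03 -0.04 -0.02] w 0.0389
[3.3, -4.2, 14.5, -0.0, 0.1, -0.4]
[3.3, -4.1, 14.5, -0.0, 0.1, -0.4]
[3.3, -4.1, 14.5, -0.0, 0.1, -0.4]
clock 14.85 dist [ 11.5  11.  -43.5] rot [-0.1  0.3 -1.1]
```

>>> arm_command:
  targets:
    - [3, -4, 12, 0, 0.1, -0.4]
    - [3, -4, 15, 0, 0.1, -0.4]
    - [3, -2, 12, 0, 0, -0.3]
    - [0, 0, 3, 0, 0, 0]
    - [0, 0, 0, 0, 0, 0]
    - [0, 0, 0, 0, 0, 0]

```text
clock: 15.45
position: [0.5069, -0.009, 0.0767]
tool_rot: [-3.141, 0.004, -0.132]
force: [-0.1, 0.1, -2.2]
grip_width: 0.0387
```

```bash
cat > blk.py <<'E'
from st import *
def rc(P): 
    r=cv2.minAreaRect(np.ascontiguousarray(P[:,:2]).astype(np.float32)); return np.round(r[0],4),np.round(r[1],4),round(r[2],1),len(P)
def look(n,save=None):
    f=grab(n,save);X=cloud(f);x,y,z=[X[...,i] for i in range(3)]
    hsv=cv2.cvtColor(f['color'],cv2.COLOR_RGB2HSV);H,S,V=[hsv[...,i].astype(int) for i in range(3)]
    with np.errstate(all='ignore'):
        w=(x>.42)&(x<.64)&(abs(y)<.09)
        bl=w&(H>95)&(H<130)&(S>90)&(z>.027)&(z<.042)
        wd=w&(H>8)&(H<32)&(S>70)&(z>.045)&(z<.11)
        wall=w&(H>8)&(H<32)&(S>70)&(z>.012)&(z<.11)
    for k,m in(('blue',bl),('woodtop',wd),('wood',wall)):
        if m.sum()>5: print(n,k,*rc(X[m]),'z',np.percentile(X[m][:,2],[3,97]).round(3))
    return f,X
E
python3 - <<'E'
from blk import *
stat(); plan([.510,-.0023,.066],-7.4,20)
f,X=look('top'); g,Y=look('side')
A=cv2.resize(f['color'][120:260,195:335,::-1],(400,400),interpolation=2);B=cv2.resize(g['color'][170:290,210:330,::-1],(400,400),interpolation=2)
cv2.imwrite('pics/p5.png',np.hstack([A,B]))
E
```

```text
t 15.45 [ 0.5069 -0.009   0.0767] [-180.     0.2   -7.6] F [-0.1  0.1 -2.2] M [0.01 0.02 0.04] w 0.0387
[2.2, -7.0, 10.7, -0.0, 0.2, -0.2]
clock 15.45 dist [  3.1   6.7 -10.7] rot [-0.   0.2 -0.2]
side blue [0.5605 0.0204] [0.0533 0.0132] 82.8 86 z [0.028 0.035]
side woodtop [ 5.025e-01 -1.000e-04] [0.0732 0.0843] 19.4 655 z [0.046 0.096]
side wood [ 5.376e-01 -3.000e-04] [0.1456 0.1003] 12.7 835 z [0.029 0.095]
```

View pics/p5.png

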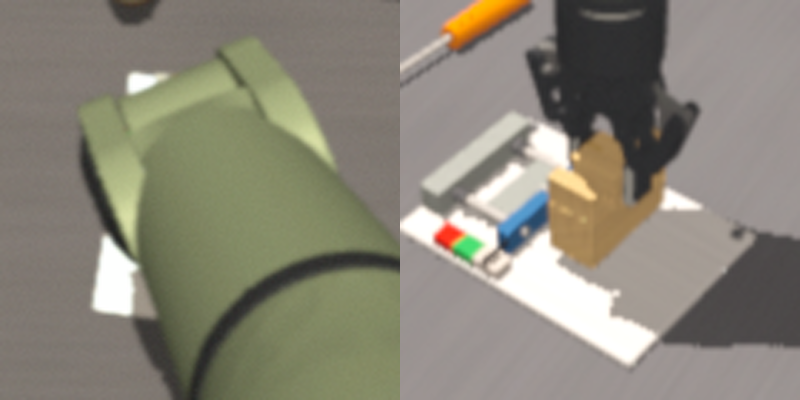

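The top view is blocked by the arm. In the side view the block is upright before the blue stop (block end at 575,220, stop end at 510,235). I'll use the side camera's cloud in the jig frame.

>>> arm_command:
  targets:
    - [2, -7, 3, 0, 0.1, -0.1]
    - [0.5, -2, 3, 0, 0.1, 0]
    - [0, 0, 2, 0, 0, 0]
    - [0, 0, 0, 0, 0, 0]

```text
clock: 15.95
position: [0.5117, 0.0007, 0.0694]
tool_rot: [-3.14, -0.002, -0.13]
force: [0.5, -0.4, -2.1]
grip_width: 0.0387
```

```bash
cat >> blk.py <<'E'
O=np.array([.5348,-.0055,0]); RJ=Ro.from_euler('z',-7.4,degrees=True)
def jigview(save=None):
    """side camera in jig frame (mm): end faces (+y) of block and stop, +x position of the stop's top"""
    s=bot.observe(); print('TCP in jig mm',(RJ.inv().apply(s['position']-O)*1e3).round(1))
    f=grab('side',save);X=cloud(f); J=RJ.inv().apply((X-O).reshape(-1,3)).reshape(X.shape)*1e3
    x,y,z=[J[...,i] for i in range(3)]
    hsv=cv2.cvtColor(f['color'],cv2.COLOR_RGB2HSV);H,S,V=[hsv[...,i].astype(int) for i in range(3)]
    with np.errstate(all='ignore'):
        w=(abs(x)<110)&(abs(y)<75)
        wood=w&(H>8)&(H<32)&(S>70)&(y>33)&(x<60)
        blue=w&(H>95)&(H<130)&(S>90)&(x>0)
    for lo in(14,24,34,44,54,64):
        m=wood&(z>lo)&(z<lo+10)
        if m.sum()>5:
            a,b=np.polyfit(x[m],y[m],1); print('wood z',lo,'n',m.sum(),'y med',round(np.median(y[m]),1),'x pct',np.percentile(x[m],[2,50,98]).round(1),'slope deg',round(np.degrees(np.arctan(a)),1))
    print('wood ztop/zbot',np.percentile(z[wood],[1,99]).round(1))
    m=blue&(z>12)&(z<26)&(y>48); print('blue end n',m.sum(),'y',np.percentile(y[m],[50,90]).round(1),'x',np.percentile(x[m],[2,98]).round(1))
    m=blue&(z>29); print('blue top x',np.percentile(x[m],[3,50,97]).round(1),'y',np.percentile(y[m],[2,98]).round(1))
    return f,J
E
python3 - <<'E'
from blk import *
stat(); plan([.510,-.0023,.065],-7.4,20); jigview()
E
```

```text
t 15.95 [0.5117 0.0007 0.0694] [-1.799e+02 -1.000e-01 -7.400e+00] F [ 0.5 -0.4 -2.1] M [ 0.02  0.03 -0.  ] w 0.0387
[-1.3, 3.1, 4.4, -0.1, -0.1, -0.0]
clock 15.95 dist [-1.7 -3.  -4.4] rot [-0.1 -0.1 -0. ]
TCP in jig mm [-23.7   3.1  69.4]
wood z 14 n 28 y med 47.7 x pct [-44.2 -21.2  56.3] slope deg 14.1
wood z 24 n 44 y med 47.7 x pct [-45.5 -33.1  -8.4] slope deg 9.2
wood z 34 n 47 y med 47.8 x pct [-45.8 -31.5  -8.2] slope deg 7.2
wood z 44 n 56 y med 47.5 x pct [-45.6 -32.5  -6.7] slope deg 9.5
wood z 54 n 49 y med 48.0 x pct [-45.5 -30.9  -6.5] slope deg 6.9
wood z 64 n 53 y med 47.6 x pct [-45.8 -31.4  -7.6] slope deg 10.3
wood ztop/zbot [ 18.7 224.7]
blue end n 8 y [53.5 56.6] x [16.5 22.9]
blue top x [16.4 22.3 28.7] y [16.7 52.8]
```

>>> arm_command:
  targets:
    - [-1, 3, 2, 0, 0, 0]
    - [0, 0.5, 2, 0, 0, 0]
    - [0, 0, 1, 0, 0, 0]
    - [0, 0, 0, 0, 0, 0]
    - [0, 0, 0, 0, 0, 0]

```text
clock: 16.5
position: [0.51, -0.0035, 0.0641]
tool_rot: [-3.141, -0.002, -0.131]
force: [-0.2, -0.5, -0.8]
grip_width: 0.039
```

```bash
python3 - <<'E'
from blk import *
stat(); jigview()
E
```

```text
t 16.5 [ 0.51   -0.0035  0.0641] [-1.799e+02 -1.000e-01 -7.500e+00] F [-0.2 -0.5 -0.8] M [-0.03  0.02 -0.02] w 0.039
TCP in jig mm [-24.9  -1.2  64.1]
wood z 14 n 44 y med 43.6 x pct [-46.4 -28.9  55.4] slope deg 14.6
wood z 24 n 43 y med 43.6 x pct [-46.4 -30.5  -9.2] slope deg 5.7
wood z 34 n 47 y med 43.3 x pct [-46.4 -29.8  -9.1] slope deg 6.3
wood z 44 n 44 y med 43.6 x pct [-46.5 -29.   -8.6] slope deg 3.7
wood z 54 n 46 y med 43.7 x pct [-47.1 -30.   -8.2] slope deg 3.9
wood z 64 n 49 y med 43.1 x pct [-46.8 -33.6  -9.2] slope deg 6.6
wood ztop/zbot [14.4 82.5]
blue end n 8 y [52.4 56.8] x [16.3 23.7]
blue top x [16.6 22.5 29.4] y [-15.7  54.4]
```

>>> arm_command:
  targets:
    - [6, -1, 0.5, 0, 0, 0]
    - [9, -0.5, 0.5, 0, 0, 0]
    - [4, 0, 0, 0, 0, 0]
    - [0, 0, 0, 0, 0, 0]

```text
clock: 16.95
position: [0.5314, -0.0044, 0.0632]
tool_rot: [-3.14, -0.003, -0.131]
force: [-0.7, 0.8, -1.8]
grip_width: 0.039
```

```bash
python3 - <<'E'
from blk import *
stat(); f,J=jigview()
hsv=cv2.cvtColor(f['color'],cv2.COLOR_RGB2HSV);H,S=hsv[...,0].astype(int),hsv[...,1].astype(int)
x,y,z=[J[...,i] for i in range(3)]
with np.errstate(all='ignore'):
    m=(H>8)&(H<32)&(S>70)&(z>16)&(z<76)&(abs(x)<60)
    t=np.median(y[m&(y>38)&(y<50)]); e=m&(abs(y-t)<2.5)
    print('end face slope',np.degrees(np.arctan(np.polyfit(x[e],y[e],1)[0])),'y vs z',np.degrees(np.arctan(np.polyfit(z[e],y[e],1)[0])),e.sum())
    k=m&(y<38)&(y>-40)&(z<50); k2=k&(abs(x-np.median(x[k]))<4)
    print('-x face med',np.median(x[k]),'slope x/y',np.degrees(np.arctan(np.polyfit(y[k2],x[k2],1)[0])),'x/z tilt',np.degrees(np.arctan(np.polyfit(z[k2],x[k2],1)[0])),k2.sum())
E
```

```text
t 16.95 [ 0.5314 -0.0044  0.0632] [-179.9   -0.2   -7.5] F [-0.7  0.8 -1.8] M [-0.01  0.02 -0.01] w 0.039
TCP in jig mm [-3.5  0.6 63.2]
wood z 14 n 51 y med 45.2 x pct [-25.4  -5.9  56.1] slope deg 17.4
wood z 24 n 42 y med 44.8 x pct [-24.9  -9.9  13.5] slope deg 5.2
wood z 34 n 42 y med 45.2 x pct [-25.6  -9.   11.2] slope deg 6.3
wood z 44 n 47 y med 45.0 x pct [-25.5  -9.8  10.9] slope deg 6.3
wood z 54 n 44 y med 45.2 x pct [-25.3 -10.1  13.8] slope deg 4.3
wood z 64 n 49 y med 45.5 x pct [-25.4 -10.7  12.6] slope deg 6.8
wood ztop/zbot [ 14.  240.5]
blue end n 9 y [53.4 56.8] x [16.5 22.1]
blue top x [17.  23.4 27.8] y [37.8 55.8]
end face slope 0.4350822835845119 y vs z 0.42638265387918894 226
-x face med -24.321545501627643 slope x/y 0.10073568701757783 x/z tilt -0.39398147929224664 159
```

Square (0.1°–0.4°), centred within 1 mm and upright. Pressing slowly.

>>> arm_command:
  targets:
    - [4, 0, 0, 0, 0, 0]
    - [4, 0, 0, 0, 0, 0]
    - [4, 0, 0, 0, 0, 0]
    - [4, 0, 0, 0, 0, 0]

```text
clock: 17.4
position: [0.5463, -0.0065, 0.063]
tool_rot: [-3.141, 0.0, -0.13]
force: [-4.7, 0.6, 1.6]
grip_width: 0.0387
```

```bash
python3 - <<'E'
from blk import *
stat(); jigview()
E
```

```text
t 17.4 [ 0.5463 -0.0065  0.063 ] [-180.     0.    -7.5] F [-4.7  0.6  1.6] M [ 0.3   1.23 -0.01] w 0.0387
TCP in jig mm [11.6  0.5 63. ]
wood z 14 n 47 y med 45.3 x pct [-10.    8.3  55.4] slope deg 18.9
wood z 24 n 46 y med 45.3 x pct [-10.6   3.8  27.8] slope deg 6.8
wood z 34 n 44 y med 44.8 x pct [-10.4   4.3  28.6] slope deg 5.1
wood z 44 n 40 y med 45.1 x pct [-10.4   3.1  27.6] slope deg 7.5
wood z 54 n 49 y med 44.9 x pct [-10.7   8.1  27.5] slope deg 6.4
wood z 64 n 46 y med 45.1 x pct [-10.4   4.7  29.5] slope deg 6.3
wood ztop/zbot [ 14.8 239.1]
blue end n 9 y [53.9 56.6] x [29.5 33.4]
blue top x [30.7 35.7 40.9] y [39.7 54.3]
```

>>> arm_command:
  targets:
    - [4, 0, 0, 0, 0, 0]
    - [4, 0, 0, 0, 0, 0]
    - [4, 0, 0, 0, 0, 0]
    - [1.5, 0, 0, 0, 0, 0]

```text
clock: 17.85
position: [0.5575, -0.008, 0.0622]
tool_rot: [3.141, 0.007, -0.13]
force: [-9.6, 1.0, 5.2]
grip_width: 0.0386
```

```bash
python3 - <<'E'
from blk import *
stat(); jigview()
E
```

```text
t 17.85 [ 0.5575 -0.008   0.0622] [179.9   0.4  -7.4] F [-9.6  1.   5.2] M [0.5  2.08 0.02] w 0.0386
TCP in jig mm [22.8  0.4 62.2]
wood z 14 n 52 y med 45.2 x pct [ 0.4 21.5 56.3] slope deg 20.9
wood z 24 n 41 y med 44.8 x pct [ 1.4 13.2 37.9] slope deg 8.3
wood z 34 n 45 y med 44.8 x pct [ 1.3 15.5 36.8] slope deg 7.3
wood z 44 n 47 y med 44.6 x pct [ 0.8 15.2 37.3] slope deg 7.6
wood z 54 n 42 y med 45.1 x pct [ 0.7 15.1 39.3] slope deg 8.8
wood z 64 n 48 y med 45.0 x pct [ 0.6 13.5 39.5] slope deg 9.9
wood ztop/zbot [ 14.3 351.7]
blue end n 7 y [53.2 55.6] x [39.7 43.7]
blue top x [41.5 47.5 52.8] y [38.7 54.8]
```

>>> arm_command:
  targets:
    - [0.5, 0, -0.5, 0, 0, 0]
    - [0, 0, 0, 0, 0, 0]
    - [0, 0, 0, 0, 0, 0]

```text
clock: 18.2
position: [0.5547, -0.0077, 0.0618]
tool_rot: [3.139, 0.014, -0.13]
force: [-7.5, 1.6, 3.1]
grip_width: 0.0385
```

```bash
python3 - <<'E'
from blk import *
stat(); f,J=jigview()
A=cv2.resize(f['color'][165:285,205:325,::-1],(480,480),interpolation=2)
F=grab('side')['color']; B=cv2.resize(F[235:384,130:230,::-1],(322,480),interpolation=2)
cv2.imwrite('pics/p6.png',np.hstack([A,B])[:, :800])
x,y,z=[J[...,i] for i in range(3)]
hsv=cv2.cvtColor(f['color'],cv2.COLOR_RGB2HSV);H,S=hsv[...,0].astype(int),hsv[...,1].astype(int)
with np.errstate(all='ignore'):
    m=(H>8)&(H<32)&(S>70)&(z>16)&(z<76)&(abs(x)<60)
    t=np.median(y[m&(y>38)&(y<50)]); e=m&(abs(y-t)<2.5)
    print('end face slope',np.degrees(np.arctan(np.polyfit(x[e],y[e],1)[0])))
    k=m&(y<38)&(y>-40)&(z<50); k2=k&(abs(x-np.median(x[k]))<4)
    print('-x face slope x/y',np.degrees(np.arctan(np.polyfit(y[k2],x[k2],1)[0])),'tilt',np.degrees(np.arctan(np.polyfit(z[k2],x[k2],1)[0])))
redcaddy('side',f=f)
E
```

```text
t 18.2 [ 0.5547 -0.0077  0.0618] [179.9   0.8  -7.4] F [-7.5  1.6  3.1] M [0.38 1.86 0.02] w 0.0385
TCP in jig mm [20.   0.4 61.8]
wood z 14 n 48 y med 45.0 x pct [-3.  15.8 55.5] slope deg 20.4
wood z 24 n 41 y med 45.3 x pct [-3.2 12.  34.5] slope deg 7.9
wood z 34 n 43 y med 44.9 x pct [-2.4 11.5 34.2] slope deg 8.0
wood z 44 n 49 y med 45.0 x pct [-2.2 13.7 36.3] slope deg 7.0
wood z 54 n 42 y med 45.2 x pct [-1.6 10.8 36.7] slope deg 7.5
wood z 64 n 50 y med 45.1 x pct [-1.5 12.7 35.1] slope deg 5.3
wood ztop/zbot [ 14.3 360.8]
blue end n 10 y [52.3 54.8] x [37.1 43.4]
blue top x [38.7 45.2 51.2] y [39.1 54.8]
end face slope 0.44103101875743067
-x face slope x/y 0.2478658550795387 tilt 0.3944091540750525
side 1855 [0.565  0.3069] [0.1001 0.0977] 3.8 [0.069 0.118]
```

View pics/p6.png

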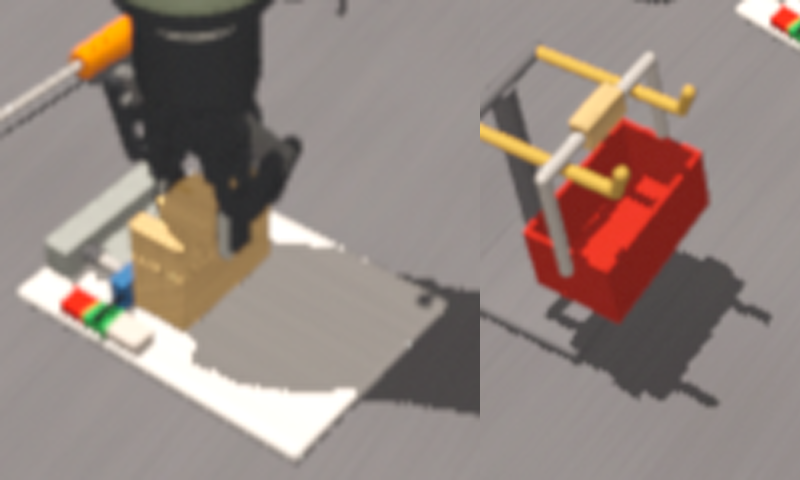

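The side crop shows the pointer within the green patch (about 105,318), and the caddy still hangs on both prongs. Zero rows relax the push, so I'll press to mid-green again and end on a small push row.

>>> arm_command:
  targets:
    - [3, 0, 0, 0, 0.6, 0]
    - [3, 0, 0, 0, 0.6, 0]
    - [2, 0, 0, 0, 0.5, 0]

```text
clock: 18.6
position: [0.559, -0.0084, 0.0609]
tool_rot: [3.138, -0.008, -0.129]
force: [-16.8, 1.7, 17.7]
grip_width: 0.0389
```

```bash
python3 - <<'E'
from blk import *
for i in range(10):
    stat()
    for k in range(2): grab('top')
f,J=jigview(); stat()
A=cv2.resize(f['color'][165:285,205:325,::-1],(560,560),interpolation=2); cv2.imwrite('pics/p7.png',A)
E
```

```text
t 18.6 [ 0.559  -0.0084  0.0609] [179.8  -0.5  -7.4] F [-16.8   1.7  17.7] M [ 0.9   4.51 -0.02] w 0.0389
t 18.7 [ 0.559  -0.0084  0.061 ] [179.8  -0.5  -7.4] F [-11.    1.2   7.5] M [ 0.72  3.13 -0.06] w 0.0389
t 18.8 [ 0.559  -0.0084  0.061 ] [179.8  -0.4  -7.4] F [-12.1   1.4   7.8] M [0.75 3.16 0.01] w 0.0385
t 18.9 [ 0.559  -0.0084  0.061 ] [179.8  -0.4  -7.4] F [-11.8   2.3   8.8] M [0.75 3.14 0.01] w 0.0387
t 19.0 [ 0.559  -0.0084  0.061 ] [179.8  -0.4  -7.4] F [-11.4   1.    8.4] M [ 0.72  3.09 -0.01] w 0.039
t 19.1 [ 0.559  -0.0084  0.061 ] [179.8  -0.4  -7.4] F [-12.2   1.9   8.4] M [ 0.77  3.2  -0.04] w 0.0389
t 19.2 [ 0.5591 -0.0084  0.061 ] [179.8  -0.5  -7.4] F [-11.9   1.3   7.4] M [ 0.72  3.19 -0.05] w 0.0388
t 19.3 [ 0.559  -0.0084  0.061 ] [179.8  -0.4  -7.4] F [-11.9   1.8   8. ] M [ 0.71  3.22 -0.1 ] w 0.0388
t 19.4 [ 0.559  -0.0084  0.061 ] [179.8  -0.4  -7.4] F [-11.4   1.4   7.4] M [ 0.76  3.17 -0.07] w 0.0388
t 19.5 [ 0.559  -0.0084  0.061 ] [179.8  -0.4  -7.4] F [-11.4   1.7   8.2] M [ 0.77  3.14 -0.03] w 0.0386
TCP in jig mm [24.4  0.2 61. ]
wood z 14 n 49 y med 44.9 x pct [ 2.5 18.8 43.2] slope deg 11.7
wood z 24 n 45 y med 44.9 x pct [ 2.6 20.1 44.8] slope deg 14.9
wood z 34 n 41 y med 45.0 x pct [ 2.7 17.6 39.7] slope deg 6.5
wood z 44 n 43 y med 45.0 x pct [ 2.7 15.9 40.4] slope deg 7.3
wood z 54 n 45 y med 44.7 x pct [ 2.2 14.5 39.6] slope deg 6.8
wood z 64 n 50 y med 45.1 x pct [ 2.7 17.5 39.9] slope deg 7.4
wood ztop/zbot [ 13.6 279.4]
blue end n 6 y [51.8 54.3] x [42.9 44.9]
blue top x [44.8 50.7 54.5] y [40.3 54.4]
t 19.65 [ 0.559  -0.0084  0.061 ] [179.8  -0.4  -7.4] F [-11.    1.8   8.1] M [ 0.77  3.12 -0.04] w 0.0387
```

View pics/p7.png

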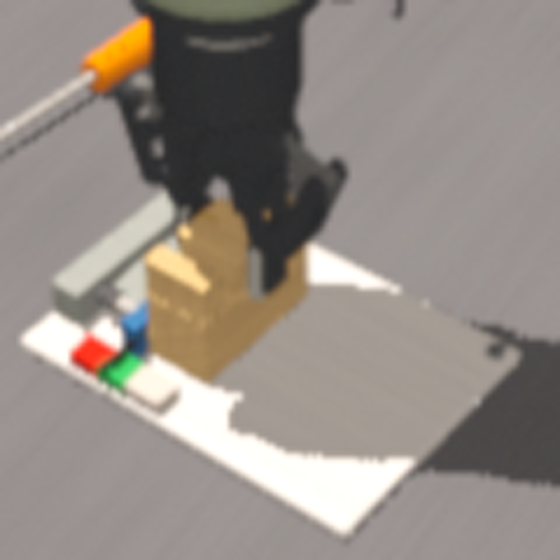

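```bash
python3 - <<'E'
from blk import *
f=grab('side'); g=dict(np.load('pics/side0.npz'))
for nm,im in(('start',g),('now',f)):
    print(nm)
    for X in range(15,85,3):
        row=[]
        for Y in(57,63,69,75):
            w=RJ.apply([X/1e3,Y/1e3,.010])+O; u,v=proj(im,w); c=cv2.getRectSubPix(im['color'],(1,1),(float(u),float(v)))[0,0]; row.append(tuple(int(q) for q in c))
        print(X,row)
u,v=proj(f,RJ.apply([.045,.069,.01])+O).astype(int)
cv2.imwrite('pics/p8.png',cv2.resize(f['color'][v-18:v+18,u-22:u+22,::-1],(660,540),interpolation=0))
E
```

```text
start
15 [(214, 199, 186), (190, 175, 161), (183, 168, 154), (172, 159, 148)]
18 [(233, 217, 202), (237, 221, 205), (221, 205, 191), (166, 152, 141)]
21 [(237, 221, 206), (232, 217, 201), (228, 211, 197), (163, 150, 139)]
24 [(204, 188, 174), (186, 170, 156), (196, 180, 166), (162, 150, 139)]
27 [(159, 145, 133), (150, 136, 124), (147, 133, 122), (167, 154, 143)]
30 [(149, 137, 125), (132, 119, 108), (149, 135, 124), (177, 164, 153)]
33 [(212, 197, 182), (197, 181, 167), (204, 189, 174), (162, 150, 138)]
36 [(242, 228, 211), (236, 224, 205), (223, 215, 194), (133, 144, 116)]
39 [(226, 231, 200), (212, 227, 188), (179, 209, 162), (115, 149, 109)]
42 [(158, 218, 152), (136, 216, 138), (107, 202, 117), (107, 154, 107)]
45 [(103, 213, 122), (76, 211, 109), (64, 198, 98), (98, 147, 98)]
48 [(91, 212, 117), (66, 210, 105), (61, 198, 97), (99, 147, 99)]
51 [(93, 213, 119), (66, 210, 105), (59, 193, 94), (93, 136, 89)]
54 [(100, 212, 118), (75, 210, 105), (64, 194, 95), (121, 133, 91)]
57 [(148, 202, 116), (123, 205, 101), (120, 183, 88), (170, 124, 97)]
60 [(221, 159, 92), (212, 160, 76), (
[... 1533 characters left out ...]
 117, 60), (130, 134, 97)]
57 [(139, 89, 69), (129, 88, 58), (123, 101, 56), (182, 125, 104)]
60 [(229, 96, 75), (224, 88, 54), (211, 87, 50), (187, 102, 91)]
63 [(255, 93, 73), (255, 71, 40), (246, 63, 36), (188, 95, 86)]
66 [(255, 82, 64), (255, 56, 31), (250, 50, 29), (185, 102, 94)]
69 [(255, 83, 65), (255, 55, 31), (248, 49, 28), (194, 105, 97)]
72 [(255, 79, 62), (255, 55, 32), (250, 50, 31), (200, 127, 118)]
75 [(255, 89, 72), (255, 74, 55), (250, 73, 56), (237, 199, 190)]
78 [(255, 137, 123), (255, 154, 141), (255, 167, 156), (255, 247, 240)]
81 [(253, 202, 191), (255, 233, 223), (255, 241, 232), (255, 255, 250)]
84 [(255, 246, 238), (255, 255, 250), (255, 254, 251), (255, 255, 251)]
```

View pics/p8.png

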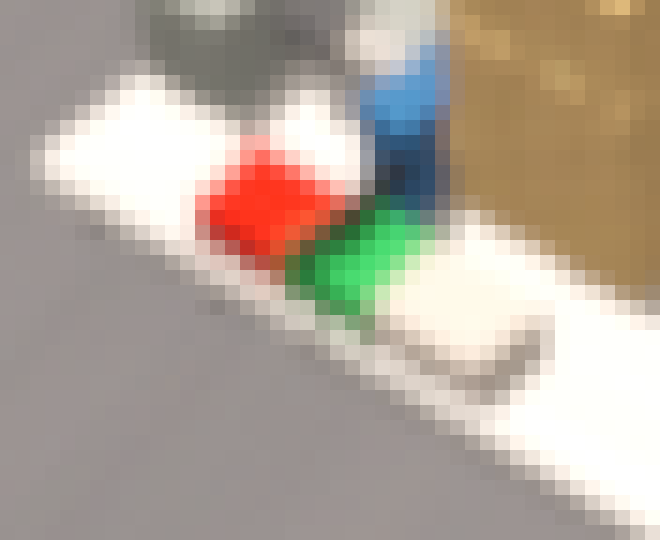

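The pointer is now about 27 mm past its start, at jig x ≈ 55.5. That is inside the green (40–59) but on the red side of it, so I'll ease back a few mm to the middle.

>>> arm_command:
  targets:
    - [-2, 0, -0.5, 0, -0.3, 0]
    - [-0.5, 0, -0.3, 0, 0, 0]

```text
clock: 19.9
position: [0.5542, -0.0077, 0.0611]
tool_rot: [3.137, 0.002, -0.129]
force: [-7.0, 1.1, 1.1]
grip_width: 0.039
```

```bash
cat > fin.py <<'E'
from blk import *
stat(); f,J=jigview(); 
for k in range(4): grab('top')
stat()
for Y in(60,66):
    L=[]
    for X in np.arange(36,66,1.5):
        u,v=proj(f,RJ.apply([X/1e3,Y/1e3,.010])+O); c=cv2.getRectSubPix(f['color'],(1,1),(float(u),float(v)))[0,0]; L.append((float(X),int(c.max())))
    print(L)
x,y,z=[J[...,i] for i in range(3)]
hsv=cv2.cvtColor(f['color'],cv2.COLOR_RGB2HSV);H,S=hsv[...,0].astype(int),hsv[...,1].astype(int)
with np.errstate(all='ignore'):
    m=(H>8)&(H<32)&(S>70)&(z>16)&(z<76)&(abs(x)<60)
    t=np.median(y[m&(y>38)&(y<50)]); e=m&(abs(y-t)<2.5)
    print('end y',t,'slope',np.degrees(np.arctan(np.polyfit(x[e],y[e],1)[0])))
    k=m&(y<38)&(y>-40)&(z<50); k2=k&(abs(x-np.median(x[k]))<4)
    print('-x face slope x/y',np.degrees(np.arctan(np.polyfit(y[k2],x[k2],1)[0])),'tilt',np.degrees(np.arctan(np.polyfit(z[k2],x[k2],1)[0])))
redcaddy('side',f=f)
E
python3 fin.py
```

```text
t 19.9 [ 0.5542 -0.0077  0.0611] [ 1.797e+02  1.000e-01 -7.400e+00] F [-7.   1.1  1.1] M [ 0.48  1.66 -0.08] w 0.039
TCP in jig mm [19.5  0.3 61.1]
wood z 14 n 49 y med 45.1 x pct [-2.4 17.2 56.4] slope deg 20.7
wood z 24 n 40 y med 45.1 x pct [-2.2 10.1 32.7] slope deg 6.8
wood z 34 n 44 y med 45.3 x pct [-3.3 13.7 33.6] slope deg 8.9
wood z 44 n 46 y med 45.2 x pct [-2.5 11.6 33.9] slope deg 6.9
wood z 54 n 44 y med 45.0 x pct [-2.5 14.4 37.5] slope deg 4.8
wood z 64 n 49 y med 45.2 x pct [-2.2 11.6 36.9] slope deg 6.8
wood ztop/zbot [ 13.2 281.7]
blue end n 12 y [53.  55.7] x [36.9 43.4]
blue top x [38.1 44.5 49.1] y [39.  53.6]
t 20.15 [ 0.5542 -0.0077  0.0611] [ 1.797e+02  1.000e-01 -7.400e+00] F [-8.9  1.8  2.1] M [ 0.59  2.05 -0.1 ] w 0.039
[(36.0, 255), (37.5, 247), (39.0, 240), (40.5, 229), (42.0, 212), (43.5, 191), (45.0, 170), (46.5, 147), (48.0, 128), (49.5, 114), (51.0, 113), (52.5, 126), (54.0, 158), (55.5, 185), (57.0, 195), (58.5, 197), (60.0, 232), (61.5, 247), (63.0, 254), (64.5, 255)]
[(36.0, 252), (37.5, 248), (39.0, 238), (40.5, 230), (42.0, 218), (43.5, 205), (45.0, 178), (46.5, 143), (48.0, 112), (49.5, 90), (51.0, 97), (52.5, 135), (54.0, 173), (55.5, 196), (57.0, 204), (58.5, 192), (60.0, 220), (61.5, 245), (63.0, 252), (64.5, 255)]
end y 45.22688705820848 slope 0.20109034779897475
-x face slope x/y 0.2604210727556306 tilt -0.20685710473170446
side 1858 [0.5654 0.3064] [0.1004 0.0984] 2.6 [0.069 0.118]
```

The pointer is now at x ≈ 50 in a green band of 40–59, with the force steady at about 8.9 N (22 mm). The block is square and centred. Handing in.

```bash
python3 -c "
from st import *
stat(); bot.job_done()"
```

```text
t 20.15 [ 0.5542 -0.0077  0.0611] [ 1.797e+02  1.000e-01 -7.400e+00] F [-8.9  1.8  2.1] M [ 0.59  2.05 -0.1 ] w 0.039
the job is handed in; nothing more can be done
```

The job was handed in at 20.2 s. The red caddy is released and hanging by its bail over both prongs, and the arm still holds the rod rest pressed against the stop, ready for the bolt.

- **Caddy:** the last check showed it hanging level over both prongs, unchanged since I let go.
- **Rod rest:** it is centred on the stop within about 0.5 mm, square and upright within about 0.3°, and stands on or just above the plate. I confirmed from the brass line on top that the insert side faces the slot, but the insert and slot themselves were out of view. The arm also blocked the top camera while pressing, so these figures come from the side camera.
- **Stop:** the pointer is near the middle of the green zone, at about 50 mm in a band that appeared at about 40 to 59 mm. The force was about 9 N, though it rose from 7 to 8.9 N between the last two readings while the arm did not move.
- **Disagreement:** the travel estimates differ slightly: about 19.5 mm from the arm position, and about 22 mm from both the force and the camera. All are within the green range of 15 to 35 mm.
- **Overshoot:** an earlier push went to about 24–31 mm depending on the measure, with a brief 17 N at the wrist. The pointer was near the red edge but not in it, so I eased back before handing in.

I didn't touch the glassware or the screwdriver.

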